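# Lift the hinged lid off the egg box and lay it in the drip tray

## Robot

A 6-joint arm with a two-finger parallel gripper is mounted at the origin on a cart in front of the work surface, level with it; the furniture and walls round the work are solid. World frame = base frame: x ahead of the robot, y to its left, z up, the work surface at z = 0. Lengths are in mm, angles in degrees, forces in N, time in s.
With the tool pointing down it reaches from about 325 to 875 mm from the base axis. Payload 4.4 kg.
Tool frame: the origin (TCP) lies at the very end of the fingers, on their centre line; the grasp point (between the pads) lies 19 mm behind it; y points along the fingers, z is the direction in which the jaws open and shut, and the axes are right-handed (so a half turn about y gives the same grasp; the last joint's range is limited). The gripper opens to 85 mm and grips with 20 to 120 N. Pads are 22 mm wide; open, the fingers measure 114 mm over their backs; the gripper's body (76 mm by 85 mm) begins 54 mm behind the grasp point. The pads swing forward as they close: fully open they stand 13 mm farther back than shut.
Start: joints at [67.065, 11.837, 88.321, -0, 79.842, -8.623], TCP at [142.156, 557.153, 210.982] pointing down, gripper open.
Joint ranges: [-156.59, 156.59], [-49.26, 127.26], [12.9, 141.05], [-63.56, 243.56], [4.71, 150.69], [-161.64, 161.64]. Speed limits (degrees/s): [159.86, 159.86, 180, 180, 180, 180].

## Interface

Orientations are given as a 3x3 rotation matrix whose columns are the frame's x, y, z axes.
In Python, from rig import * gives the robot as it stands. The module is installed in compiled form; this text tells all that it offers.
- The arm moves only by the tool step_arm, never from a script. Its argument "plan" is one flat list of numbers, 7 for each row, row after row: the shift along the tool's x, y, z in m, then the turn, a rotation vector about the tool's x, y, z in units of 5 degrees (1.0 is 5 degrees), then the finger opening in m, from 0 to 0.0854. A call has 1 to 12 rows; each row shifts and turns the commanded pose from where the row before left it, along the tool's axes as they then stand; what a row does not reach is not made up. A row lasts 1/8 s, in which the tool goes at most 62.5 mm and 10.7 degrees, less where a joint would pass 70% of its speed; a pose out of reach is approached as far as the arm can. A call with a gripper value outside its range is refused whole. The fingers move at their own pace and stop on an object; the grip force is fixed at half the most. Time passes only in rows, so rows that do not move let the fingers close. It gives the time, the measured TCP pose, the force and the opening at its end, in the units of the state.
- sense(): the state, without advancing time (a new reading comes with each control period).
- grab_frame(name): name is "scene" or "top" or "wrist"; returns the picture (400x640x3 uint8, red, green, blue); there is no depth.
- camera_info(name): a dict with "mtx" (3x3 intrinsics, pixels), "origin" and "attitude" of the camera in the world; the wrist camera has in their place "tool_from_camera" (4x4, takes a point from camera to tool coordinates, whose origin is the TCP and whose axes are the tool frame's). Camera axes: x right, y down, z forward; pixel columns grow to the right and rows downward; lengths in mm; the calibration is good to about 2 mm. A picture is of the moment at which its call begins: read the wrist's pose just before it. camera_info takes no time and is no camera call.
- job_done(): hands the job in, once; it reports no verdict.
Trained networks look in the newest picture that a camera, given by its name, has taken for a name from the list of things; names that differ only in an ending like _2 or _b are one class to them, and where a whole thing is asked for, a point or a joint stands for the part that bears it (a point fixed in the world has none). Each returns a list of dicts, best first, with "p" (0 to 1); they miss things now and then, are a little off and sometimes report something else, mostly with a low value. They report only what shows in the picture. A call takes as long as a camera call.
- masks_of(label, camera): "pixels" (400x640 bool, what is visible of it) and "box" ([left, top, right, bottom] in pixels, round what is visible of it).
The state is a dict: "t": time; "qpos": joint angles; "joint_vel": joint speeds; "joint_efforts": joint torques, N m; "tcp_pos": TCP position; "eef_rot": TCP orientation; "force": force on the tool from outside, world axes, zero at the start; "torque": the same for the moment, N m; "grip_width": opening from 0.0 (shut) to 1.0 (fully open).
Only numpy, scipy, OpenCV 4.12 (cv2) and the standard library are available. Lean on these libraries where they do the work, as an engineer would, in place of code of your own. Each camera call takes 0.05 s, during which the arm holds its last target.

## Task

Open up the egg box for cleaning: swing its lid up by the bar on its front edge until the lid stands upright on its hinge pins, then lift it straight up off the pins. Lay the lid flat in the shallow metal drip tray, right way up and wholly inside the rim, keeping hold of it until it is down rather than dropping it; leave the beaker and the brown bottle standing where they are.

Things in the scene. Friction and masses are not known exactly. Their poses are not given: they have to be found in the camera images.
- egg_box: Grey plastic open-topped box, 110 (x) x 150 (y) x 75 mm high, walls 6 mm, screwed to the table. Origin: centre of its underside; x points from its front to its hinges, z up. Behind its back wall stand two steel hinge pins and, between them, a steel stay (34 mm wide, top 42 mm above the pin line); the raised lid can lean on it about 8 degrees past vertical and stays up there.
- pin_line (a point): Point of the box midway between its two hinge pins, on their common axis: 73 mm behind the box's centre (box +x), 82 mm above the table. The pins are 8 mm thick, lie along the box's y axis and reach from 34 to 66 mm either side of this point. Axes as the box.
- lid: White plastic lid, loose, shut on the box at the start, about 250 g. Origin: midway between its two hinge knuckles, on the pin line while hung there. Shut, its axes are as the box's: the plate spans x = -12 to -134 mm, z = -7 to +3 mm, 156 mm wide; ribs below it (down to z = -13 mm) sit inside the box walls. It opens by turning about the pins, front edge up; let go halfway, it falls.
- lid_slots (a point): Middle of the hinge end of the lid, at lid x = +12, y = 0, z = 0 mm, level with the mouths of its two slotted knuckles (each 18 mm wide, 20 mm high). The slots are 12 mm wide, open towards the lid's +x, blind end at x = -5.5 mm. With the lid upright (this end lowest) they open downwards, and the lid lifts straight off the pins within about 20 mm.
- lid_bar (a point): Middle of the round steel grip bar at the front of the lid, at lid x = -174, y = 0, z = +10 mm; 92 mm above the table when shut. 10 mm thick, along lid y, free over 80 mm between its two arms; 35 mm of open space lie between it and the plate. Pinched across from above, the bar can turn in the grip, so the gripper can stay pointing down while the lid swings.
- lid_mid (a point): Middle of the lid's whole length, at lid x = -83.5, y = 0, z = -2 mm. The whole lid with knuckles and bar is 191 mm long and 156 mm wide.
- tray: Shallow plain aluminium drip tray, 276 (its x) x 216 (its y) mm outside, rim 16 to 18 mm high, walls and floor 3 mm, fixed to the table. Origin: centre of its underside.
- tray_floor (a point): Centre of the tray's inner floor, 3 mm above the table; inside the tray is 270 (x) x 210 mm (y). Axes as the tray. When the lid lies flat in the tray, the lid's origin is 13 mm and its bar 23 mm above this floor.
- glass_beaker: Clear beaker, 75 mm wide and 83 mm high, standing loose at the back of the table. Origin: centre of its base.
- iodine_bottle: Brown bottle with a cap, 42 mm wide and 78 mm high, standing loose between the egg box and the tray. Origin: centre of its base.

How it is judged (in metres and radians):
On the way, in this order (a step that is already met when the one before it is completed fails the run):
1. the lid stands upright (within 17 degrees) while still on its hinge pins (angle between lid's own x axis and vertical above 2.84 rad and distance between lid and pin_line below 0.01 m and angle between the y axis of lid and the y axis of egg_box, either way round below 0.12 rad), for 0.1 s.
2. the lid has been lifted up clear of the pins (25 mm or more), still roughly upright and above them (angle between lid's own x axis and vertical above 2.7 rad and z of lid in the frame of pin_line above 0.025 m and horizontal distance between lid and pin_line below 0.05 m), for 0.05 s.
3. the lid, right way up and tilted less than 30 degrees, touches the tray while the gripper still holds it (angle between lid's own z axis and vertical below 0.52 rad and contact force between lid and tray above 0.2 N and contact force between the fingers and lid above 0.5 N), for 0.05 s.
At the end, for the whole second after the job is handed in: The lid lies at rest and let go, right way up, flat on the tray's floor (tilt under 3 degrees, both ends down inside the rim, nothing resting on the rim), its middle within 60 mm of the tray's centre along each tray axis; beaker and bottle stand where they were (angle between lid's own z axis and vertical below 0.05 rad and z of lid in the frame of tray_floor below 0.019 m and z of lid_bar in the frame of tray_floor below 0.03 m and x of lid_mid in the frame of tray_floor between -0.06 and 0.06 m and y of lid_mid in the frame of tray_floor between -0.06 and 0.06 m and linear speed of lid below 0.02 m/s); the robot touches nothing.
It fails at once if the beaker is tipped or pushed more than 40 mm (angle between glass_beaker's own z axis and vertical above 0.4 rad or distance of glass_beaker from where it was at the start of the episode above 0.04 m).
It fails at once if the brown bottle is tipped or pushed more than 40 mm (angle between iodine_bottle's own z axis and vertical above 0.4 rad or distance of iodine_bottle from where it was at the start of the episode above 0.04 m).
It also fails if it takes over 54 s, if anything falls off the work surface, if the arm or the gripper's body presses on something with over 40 N, if the wrist force passes 120 N, or if a joint passes its speed limit or range.

## Working session

There is one attempt and no reset: what is moved stays moved. The work goes in short steps, Python scripts to look and compute and a tool call to move; the robot and the scene stay as the last step left them, time stands still between calls to the robot, and variables do not carry over. Pictures are saved under pics/ and viewed, and the job is handed in when it is done.

Besides the shell and the picture viewer there is one more tool, called after "Call:" as name(argument=value, ...) on one line, values as JSON. step_arm: Moves the arm, as the interface text tells. Its arguments: {"type":"object","properties":{"plan":{"type":"array","items":{"type":"number"}}},"required":["plan"]}

```bash
mkdir -p pics
python3 - <<'E'
from rig import *
import cv2,numpy as np
np.set_printoptions(precision=3,suppress=True)
s=sense()
for k,v in s.items(): print(k,np.array(v))
for n in("scene","top","wrist"):
    im=grab_frame(n); cv2.imwrite(f"pics/{n}0.png",im[:,:,::-1])
    print(n,camera_info(n))
E
```

```text
t 0.0
qpos [67.064 11.884 88.405 -0.001 79.842 -8.624]
joint_vel [-0.002  0.024 -0.091 -0.078 -0.1   -0.083]
joint_efforts [ -0.    -38.301 -29.16   -0.      0.01    0.   ]
tcp_pos [141.852 556.4   209.826]
eef_rot [[ 0.969 -0.001  0.247]
 [-0.247 -0.002  0.969]
 [-0.    -1.    -0.002]]
force [ 0.549  0.438 -1.234]
torque [-0.001 -0.019  0.021]
grip_width 1.0033037292237028
scene {'mtx': array([[443.413,   0.   , 319.545],
       [  0.   , 443.413, 197.01 ],
       [  0.   ,   0.   ,   1.   ]]), 'origin': array([  13.689, -489.716,  593.871]), 'attitude': array([[ 0.667, -0.391,  0.633],
       [-0.744, -0.375,  0.552],
       [ 0.021, -0.84 , -0.542]])}
top {'mtx': array([[510.081,   0.   , 319.094],
       [  0.   , 510.081, 188.019],
       [  0.   ,   0.   ,   1.   ]]), 'origin': array([ 459.599,   13.754, 1094.462]), 'attitude': array([[ 0.006, -0.989,  0.146],
       [-1.   , -0.007, -0.003],
       [ 0.004, -0.146, -0.989]])}
wrist {'mtx': array([[299.966,   0.   , 324.483],
       [  0.   , 299.966, 193.416],
       [  0.   ,   0.   ,   1.   ]]), 'tool_from_camera': array([[   0.   ,    0.948,    0.318,  -82.107],
       [   0.   ,   -0.318,    0.948, -163.344],
       [   1.   ,   -0.   ,   -0.   ,    0.454],
       [   0.   ,    0.   ,    0.   ,    1.   ]])}
```

View pics/scene0.png

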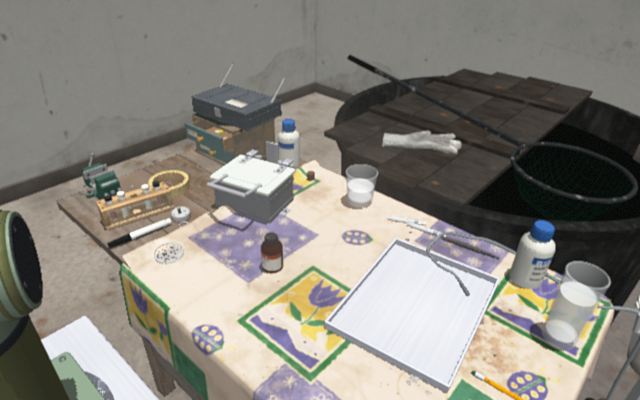

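View pics/top0.png

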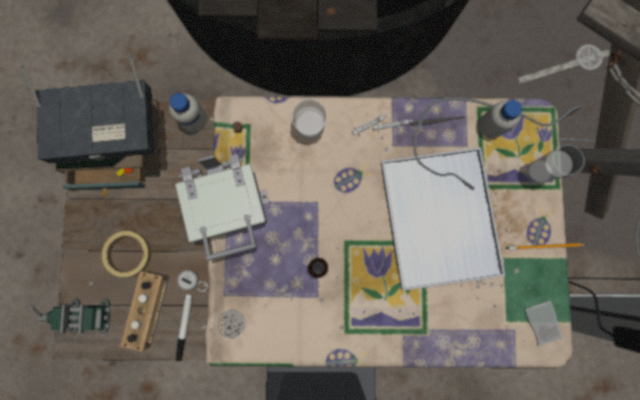

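View pics/wrist0.png

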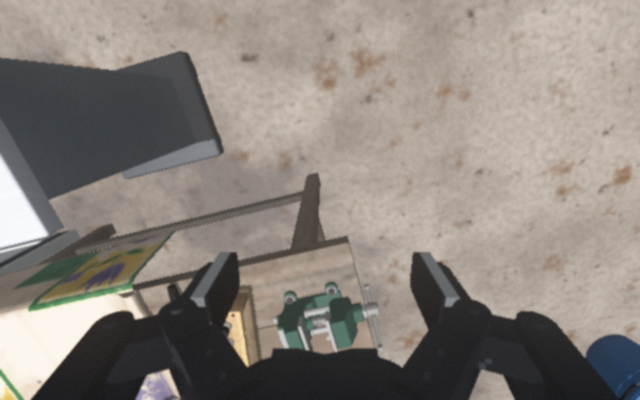

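```bash
cat > h.py <<'E'
from rig import *
import cv2,numpy as np
np.set_printoptions(precision=3,suppress=True)
def ray(n,px,tcp=None,R=None):
    c=camera_info(n); d=np.linalg.inv(c['mtx'])@np.array([px[0],px[1],1.])
    if n=='wrist':
        T=c['tool_from_camera']; return np.array(tcp)+R@T[:3,3], R@T[:3,:3]@d
    return c['origin'], c['attitude']@d
def atz(n,px,z,**k):
    o,d=ray(n,px,**k); return o+d*(z-o[2])/d[2]
def proj(n,P,tcp=None,R=None):
    c=camera_info(n)
    if n=='wrist':
        T=c['tool_from_camera']; Rc=R@T[:3,:3]; o=np.array(tcp)+R@T[:3,3]
    else: Rc,o=c['attitude'],c['origin']
    p=c['mtx']@(Rc.T@(np.asarray(P,float)-o)); return p[:2]/p[2]
def tri(rays):
    A=np.zeros((3,3));b=np.zeros(3)
    for o,d in rays:
        d=d/np.linalg.norm(d);M=np.eye(3)-np.outer(d,d);A+=M;b+=M@o
    return np.linalg.solve(A,b)
E
python3 - <<'E'
from h import *
for n in ("top","scene"):
    for l in ("lid","egg_box","tray","iodine_bottle","glass_beaker"):
        for m in masks_of(l,n)[:2]:
            ys,xs=np.nonzero(m['pixels'])
            print(n,l,round(m['p'],2),np.array(m['box']),xs.mean(),ys.mean(), cv2.minAreaRect(np.c_[xs,ys].astype(np.float32)))
def crop(n,x0,y0,x1,y1,k):
    im=cv2.imread(f"pics/{n}0.png")[y0:y1,x0:x1]
    cv2.imwrite(f"pics/{n}_crop.png",cv2.resize(im,None,fx=k,fy=k,interpolation=cv2.INTER_CUBIC))
crop("top",165,145,285,265,5)
crop("scene",195,140,315,235,6)
print(sense()['t'])
E
```

```text
top lid 0.87 [175.3 156.2 263.1 261. ] 219.99621856683683 204.71658158442048 ((221.049560546875, 207.85665893554688), (95.33135223388672, 78.67150115966797), 75.3791275024414)
top egg_box 0.89 [180.7 158.8 270.2 232.5] 224.93630573248407 175.03662420382165 ((232.63491821289062, 187.5680694580078), (95.59440612792969, 55.24843215942383), 41.39152908325195)
top tray 0.67 [382.  150.3 507.  292.7] 442.0874799969519 220.1730549417054 ((442.956298828125, 218.72698974609375), (132.47503662109375, 104.35273742675781), 80.90972137451172)
top glass_beaker 0.59 [295.2  98.4 326.  139.9] 309.69182389937106 118.25426774483378 ((310.0, 119.0), (40.0, 34.0), 90.0)
scene lid 0.75 [205.2 148.8 295.3 199.1] 250.57178423236513 176.03609958506223 ((250.96768188476562, 174.84439086914062), (80.32183837890625, 48.67645263671875), 14.826481819152832)
scene egg_box 0.56 [214.1 141.7 292.5 224.8] 261.51076923076926 196.81333333333333 ((262.64886474609375, 191.80799865722656), (64.36212921142578, 84.11474609375), 46.1457633972168)
scene tray 0.59 [325.3 237.2 500.9 393.7] 414.97863076098605 312.22494640943194 ((410.28070068359375, 305.85614013671875), (140.5260467529297, 125.43006896972656), 25.676815032958984)
scene tray 0.19 [342.6 165.9 377.8 206. ] 360.59176672384217 185.26329331046313 ((361.0, 186.0), (42.0, 30.0), 90.0)
scene iodine_bottle 0.89 [260.8 231.2 287.6 271.9] 271.28846153846155 253.6320512820513 ((271.0, 253.0), (40.0, 22.0), 90.0)
scene glass_beaker 0.83 [343.5 166.2 379.5 207.2] 360.7674609695974 185.16680361544783 ((362.0, 186.0), (44.0, 32.0), 90.0)
scene glass_beaker 0.64 [329.2 235.2 501.6 397.1] 415.59990822079453 311.83420742100435 ((412.5000305175781, 305.5000305175781), (140.87228393554688, 126.56144714355469), 26.56505012512207)
0.65
```

View pics/top_crop.png

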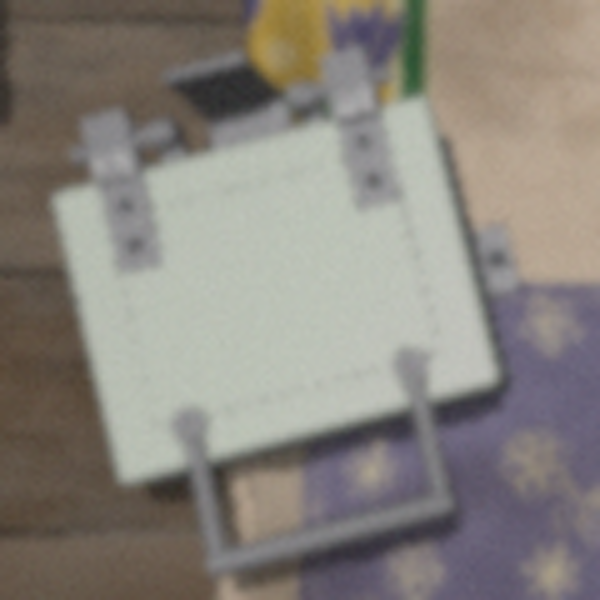

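View pics/scene_crop.png

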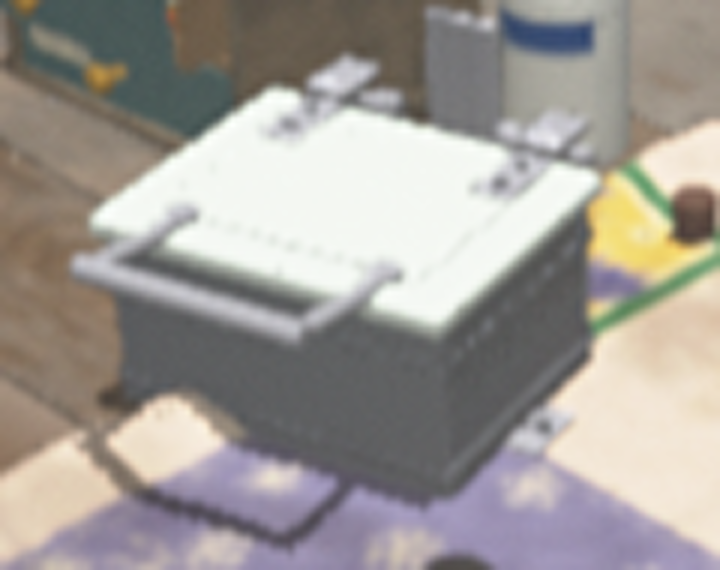

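Run:
```python
from h import *
from scipy.optimize import least_squares
T=lambda x,y:(165+x/5-.4,145+y/5-.4); S=lambda x,y:(195+x/6-.4,140+y/6-.4)
obs=[((-12,78,3),T(52,198),S(275,88)),((-12,-78,3),T(427,95),S(600,180)),((-134,-78,3),T(500,385),S(440,326)),((-134,78,3),T(122,485),S(95,222)),
((-174,43,10),T(214,562),S(80,262)),((-174,-43,10),T(446,503),S(298,325))]
for l,t,s in obs: print(l,tri([ray('top',t),ray('scene',s)]))
def pose(p,l):
    c,s=np.cos(p[3]),np.sin(p[3]);R=np.array([[c,-s,0],[s,c,0],[0,0,1]]);return p[:3]+R@l
def f(p):
    r=[]
    for l,t,s in obs:
        P=pose(p,np.array(l)); r+=list(proj('top',P)-t)+list(proj('scene',P)-s)
    return np.array(r)
q=least_squares(f,[500,250,82,.2],loss='soft_l1')
print(q.x,np.degrees(q.x[3]));print(f(q.x).reshape(-1,4))
print('bar',pose(q.x,np.array([-174,0,10])))
# tray outline corners
for n in("top","scene"):
    m=masks_of("tray",n)[0]['pixels'].astype(np.uint8)
    c=max(cv2.findContours(m,0,2)[0],key=cv2.contourArea)
    a=cv2.approxPolyDP(cv2.convexHull(c),8,True)[:,0]; print(n,a.tolist(),[atz(n,x,17).round(0).tolist() for x in a])
print('bottle',[atz('scene',(271,271),0)],atz('top',(317,267),78), 'beaker',atz('scene',(361,205),0))
im=cv2.imread("pics/top0.png")[130:310,360:520];cv2.imwrite("pics/tray_t.png",cv2.resize(im,None,fx=3.3,fy=3.3,interpolation=2))
im=cv2.imread("pics/scene0.png")[230:400,310:510];cv2.imwrite("pics/tray_s.png",cv2.resize(im,None,fx=3,fy=3,interpolation=2))
```

```text
(-12, 78, 3) [615.221 297.919  86.983]
(-12, -78, 3) [657.515 150.694  84.269]
(-134, -78, 3) [541.602 117.922  84.307]
(-134, 78, 3) [501.467 265.792  84.132]
(-174, 43, 10) [470.089 226.923  96.366]
(-174, -43, 10) [494.134 136.758  98.225]
[649.624 227.92   82.764 125.934] 7215.507503585741
[[-0.422 -1.268 -0.255 -0.08 ]
 [ 0.312 -0.642  0.983 -0.617]
 [ 0.664 -0.198 -0.131 -0.347]
 [-0.664  0.498 -1.582 -0.568]
 [ 2.241  0.172  1.868  2.055]
 [-1.23   0.348 -1.181  1.771]]
bar [481.959 181.398  92.764]
top [[480, 149], [504, 275], [404, 290], [382, 163]] [[707.0, -337.0, 17.0], [438.0, -376.0, 17.0], [406.0, -167.0, 17.0], [674.0, -124.0, 17.0]]
scene [[394, 239], [498, 279], [446, 392], [325, 327]] [[675.0, -124.0, 17.0], [709.0, -336.0, 17.0], [429.0, -378.0, 17.0], [399.0, -173.0, 17.0]]
bottle [array([443.246,   6.013,   0.   ])] [452.747  13.947  78.   ] beaker [750.73   19.709   0.   ]
```

View pics/tray_t.png

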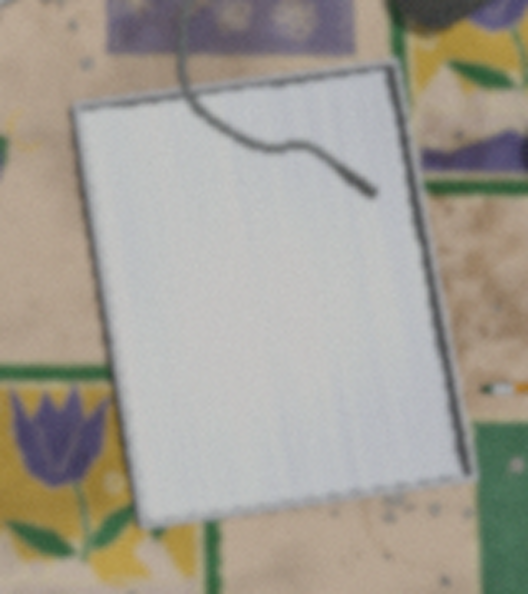

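View pics/tray_s.png

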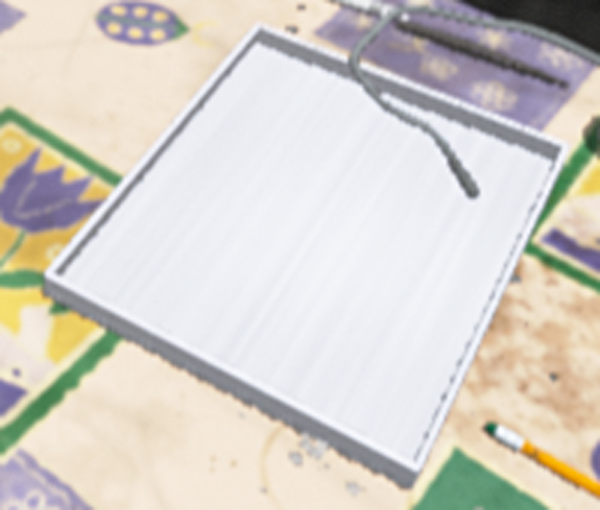

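```bash
cat >> h.py <<'E'
from scipy.spatial.transform import Rotation as Ro
def Rdown(yaw):  # tool z yaw in degrees, tool pointing down
    a=np.radians(yaw);z=np.array([np.cos(a),np.sin(a),0]);y=np.array([0,0,-1.]);return np.c_[np.cross(y,z),y,z]
def rows(wps,p0,R0,g):
    """wps: (pos,yaw,nrows); prints flat rows, tracking the rounded commands"""
    p=np.array(p0,float);R=np.array(R0); out=[]
    for P,yaw,n in wps:
        ps=p.copy();r=Ro.from_matrix(R.T@Rdown(yaw)).as_rotvec();Rs=R.copy()
        for i in range(1,n+1):
            d=R.T@(ps+(np.array(P)-ps)*i/n-p)/1000
            Rt=Rs@Ro.from_rotvec(r*i/n).as_matrix()
            t=Ro.from_matrix(R.T@Rt).as_rotvec()/np.radians(5)
            d=d.round(4);t=t.round(2); 
            p=p+R@d*1000;R=R@Ro.from_rotvec(t*np.radians(5)).as_matrix()
            out.append(list(d)+list(t)+[g])
    for o in out: print(", ".join(f"{v:g}" for v in o)+",")
    print("end",p)
E
python3 - <<'E'
from h import *
s=sense();print(s['tcp_pos'])
rows([((482,181,215),15.5,12)],s['tcp_pos'],s['eef_rot'],0.04)
print('cable tip',tri([ray('top',(473,188)),ray('scene',(467,293))]))
E
```

```text
[142.164 557.166 211.035]
0.0352, -0.0003, -0.0234, -0, 1, -0, 0.04,
0.0371, -0.0004, -0.0202, -0, 1.01, -0, 0.04,
0.0387, -0.0003, -0.0169, -0, 1, -0, 0.04,
0.0401, -0.0003, -0.0134, -0, 1, -0, 0.04,
0.041, -0.0004, -0.0099, -0, 1.01, -0, 0.04,
0.0418, -0.0003, -0.0062, -0, 1, -0, 0.04,
0.0422, -0.0003, -0.0026, -0, 1, -0, 0.04,
0.0422, -0.0004, 0.0011, -0, 1, -0, 0.04,
0.042, -0.0003, 0.0048, -0, 1.01, -0, 0.04,
0.0414, -0.0003, 0.0085, -0, 1, -0, 0.04,
0.0405, -0.0004, 0.012, -0, 1, -0, 0.04,
0.0393, -0.0003, 0.0155, -0, 1.01, -0, 0.04,
end [481.988 180.946 215.014]
cable tip [ 619.137 -314.063   30.932]
```

Call:
step_arm(plan=[0.035,0,-0.0235,0,1,0,0.04,0.037,0,-0.02,0,1,0,0.04,0.0385,0,-0.017,0,1,0,0.04,0.04,0,-0.0135,0,1,0,0.04,0.041,0,-0.01,0,1,0,0.04,0.042,0,-0.006,0,1,0,0.04,0.042,0,-0.0025,0,1,0,0.04,0.042,-0.001,0.001,0,1,0,0.04,0.042,-0.001,0.005,0,1,0,0.04,0.0415,-0.001,0.0085,0,1,0,0.04,0.0405,-0.001,0.012,0,1,0,0.04,0.0395,0,0.0155,0,1,0,0.04])

```text
t: 2.25
tcp_pos: [483.1, 180.6, 215.3]
eef_rot: [[0.268, 0.001, 0.964], [-0.964, 0.0, 0.268], [-0.0, -1.0, 0.001]]
force: [-1.4, 1.1, 0.6]
grip_width: 0.471
```

Run:
```python
from h import *
s=sense();print(s['t'],s['tcp_pos'],s['eef_rot'],s['qpos'],s['grip_width'])
np.savez('w1.npz',p=s['tcp_pos'],R=s['eef_rot'])
im=grab_frame('wrist');cv2.imwrite('pics/wrist1.png',im[:,:,::-1])
```

```text
2.25 [483.131 180.581 215.303] [[ 0.268  0.001  0.964]
 [-0.964  0.     0.268]
 [-0.    -1.     0.001]] [10.868  4.366 96.28   0.009 79.31  -4.652] 0.47086068586172686
```

View pics/wrist1.png

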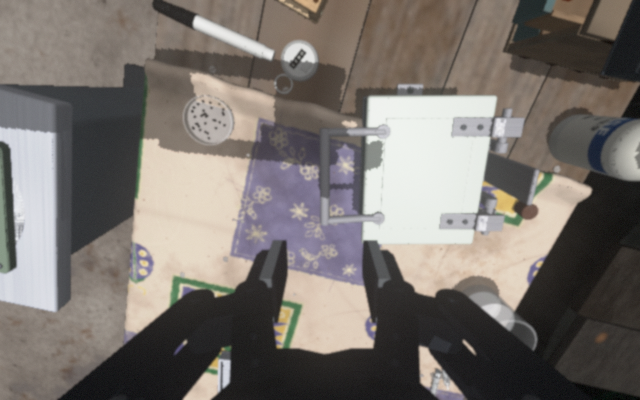

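Run:
```python
from h import *
im=cv2.imread('pics/wrist1.png')[80:260,300:540];cv2.imwrite('pics/w1c.png',cv2.resize(im,None,fx=3.3,fy=3.3,interpolation=2))
```

```text
(no output)
```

View pics/w1c.png

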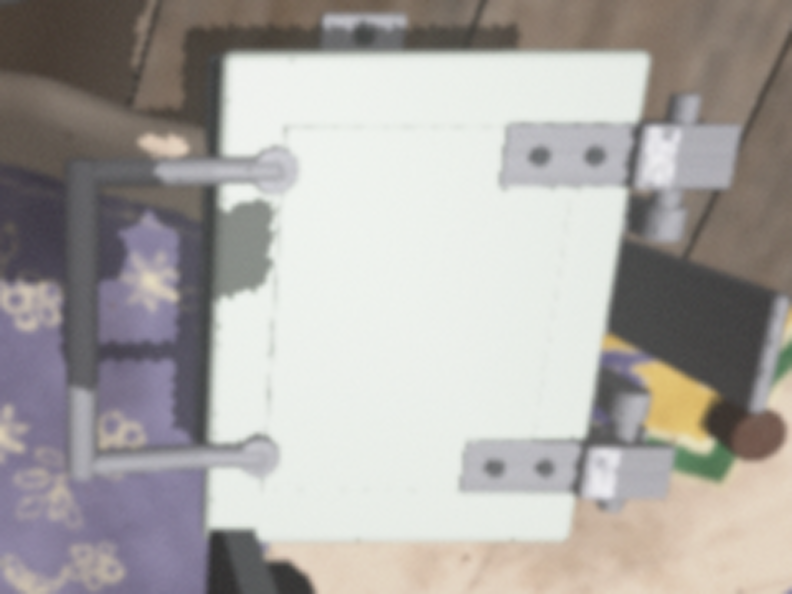

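```bash
cat > fit.py <<'E'
from h import *
from scipy.optimize import least_squares
w=np.load('w1.npz')
T=lambda x,y:(165+x/5-.4,145+y/5-.4); S=lambda x,y:(195+x/6-.4,140+y/6-.4); W=lambda x,y:(300+x/3.3-.35,80+y/3.3-.35)
obs=[((-12,78,3),T(52,198),S(275,88),W(651,52)),((-12,-78,3),T(427,95),S(600,180),W(570,541)),((-134,-78,3),T(500,385),S(440,326),W(207,540)),((-134,78,3),T(122,485),S(95,222),W(222,55)),
((-174,45,10),T(214,562),S(80,262),W(82,172)),((-174,-45,10),T(446,503),S(298,325),W(82,467))]
def pose(p,l):
    c,s=np.cos(p[3]),np.sin(p[3]);R=np.array([[c,-s,0],[s,c,0],[0,0,1]]);return p[:3]+R@l
pr=lambda n,P:proj(n,P,w['p'],w['R']) if n=='wrist' else proj(n,P)
def f(p):
    r=[]
    for l,*o in obs:
        P=pose(p,np.array(l))
        for n,x in zip(('top','scene','wrist'),o): r+=list(pr(n,P)-x)
    return np.array(r)
q=least_squares(f,[650,228,82,.27],loss='soft_l1')
print(q.x,np.degrees(q.x[3]));print(f(q.x).reshape(-1,6))
print('bar',pose(q.x,np.array([-174,0,10])))
for l,*o in obs:
    print(l,tri([ray(n,x,**({'tcp':w['p'],'R':w['R']} if n=='wrist' else {})) for n,x in zip(('top','scene','wrist'),o)]))
E
python3 fit.py
```

```text
[650.041 229.377  80.815   0.275] 15.760393724312461
[[-0.806 -1.169 -0.507  0.44   0.672 -0.354]
 [-0.297 -0.83   0.761 -0.222 -0.216  0.789]
 [ 0.278 -0.579 -0.09   0.089 -1.206  1.519]
 [-0.816  0.411 -1.608  0.016  0.011 -0.66 ]
 [ 1.117  0.229  1.201  2.411 -0.209  0.773]
 [-0.497 -0.308 -0.251  2.513  0.188 -1.255]]
bar [482.583 182.116  90.815]
(-12, 78, 3) [615.723 299.266  86.007]
(-12, -78, 3) [658.428 151.467  83.75 ]
(-134, -78, 3) [542.517 118.922  83.047]
(-134, 78, 3) [501.148 266.609  83.504]
(-174, 45, 10) [470.112 226.88   96.4  ]
(-174, -45, 10) [494.65  138.271  96.282]
```

Call:
step_arm(plan=[-0.001,0.03,0,0,0,0,0.034,0,0.035,0,0,0,0,0.034,0,0.035,0,0,0,0,0.034,0,0.025,0,0,0,0,0.034,0,0.014,0,0,0,0,0.034,0,0,0,0,0,0,0.034])

```text
t: 3.05
tcp_pos: [481.1, 182.5, 75.2]
eef_rot: [[0.271, -0.002, 0.963], [-0.963, -0.0, 0.271], [-0.0, -1.0, -0.002]]
force: [0.9, 0.1, -0.2]
grip_width: 0.395
```

Run:
```python
from h import *
im=grab_frame('wrist');cv2.imwrite('pics/wrist2.png',im[:,:,::-1])
im=grab_frame('scene');cv2.imwrite('pics/scene2.png',cv2.resize(im[120:250,170:340,::-1],None,fx=4,fy=4))
```

```text
(no output)
```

View pics/wrist2.png

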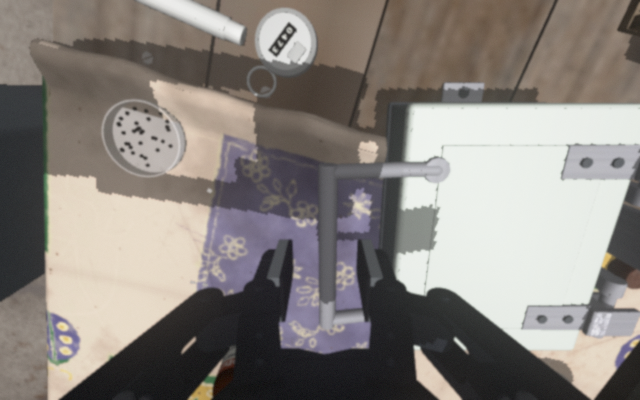

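View pics/scene2.png

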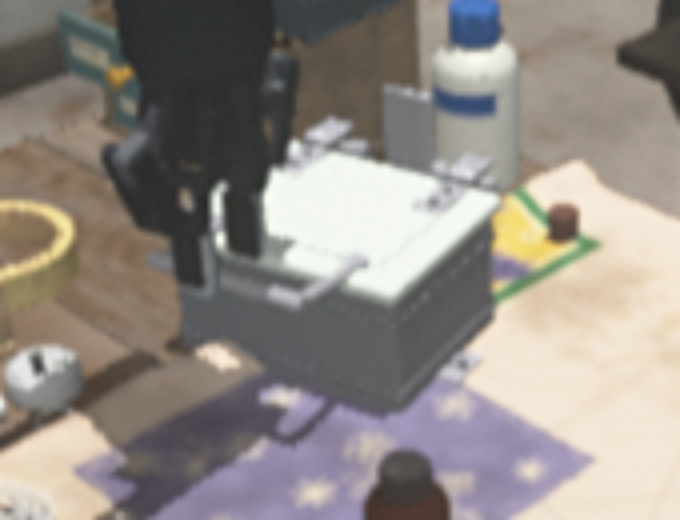

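Call:
step_arm(plan=[0,0,0,0,0,0,0,0,0,0,0,0,0,0,0,0,0,0,0,0,0,0,0,0,0,0,0,0])

```text
t: 3.65
tcp_pos: [482.5, 182.8, 76.7]
eef_rot: [[0.27, 0.001, 0.963], [-0.963, 0.0, 0.27], [0.0, -1.0, 0.001]]
force: [0.0, -0.3, 2.9]
grip_width: 0.0
```

Run:
```python
from h import *
s=sense();p=s['tcp_pos'];print(s['t'],p,s['force'],s['torque'],s['grip_width'])
# swing: start angle, pivot in tool frame: bar (u=-174,w=10) rel pin; keep relative to present TCP
bx=np.array([np.cos(np.radians(15.76)),np.sin(np.radians(15.76)),0]);bz=np.array([0,0,1.])
r=174.3;a0=np.arctan2(10,-174)
wps=[]
for k in range(1,25):
    th=np.radians(90*k/24); a=a0-th
    # bulge outward 2.5 mm
    e=2.5*np.sin(min(th*2,np.pi/2))
    u=(r+e)*np.cos(a)-r*np.cos(a0); w=(r+e)*np.sin(a)-r*np.sin(a0)
    wps.append((p+u*bx+w*bz,15.76,1))
rows(wps,p,s['eef_rot'],0)
```

```text
3.65 [482.483 182.752  76.652] [ 0.049 -0.279  2.926] [0.013 0.031 0.005] 0.0004558928014480764
0, -0.0114, 0.0007, -0.02, -0.01, 0, 0,
0, -0.0113, 0.0015, 0, -0, 0, 0,
0, -0.0113, 0.0022, 0, -0, 0, 0,
0, -0.0111, 0.0029, 0, -0, 0, 0,
0, -0.0109, 0.0037, 0, -0, 0, 0,
0, -0.0106, 0.0045, 0, -0, 0, 0,
-0, -0.0103, 0.0051, 0, -0, 0, 0,
-0, -0.01, 0.0059, 0, -0, 0, 0,
-0, -0.0095, 0.0065, 0, -0, 0, 0,
-0, -0.0091, 0.0072, 0, -0, 0, 0,
-0, -0.0085, 0.0078, 0, -0, 0, 0,
-0, -0.008, 0.0083, 0, -0, 0, 0,
-0, -0.0074, 0.0089, 0, -0, 0, 0,
-0, -0.0068, 0.0094, 0, -0, 0, 0,
-0, -0.0062, 0.0097, 0, -0, 0, 0,
-0, -0.0056, 0.0102, 0, -0, 0, 0,
-0, -0.0048, 0.0105, 0, -0, 0, 0,
-0, -0.0042, 0.0108, 0, -0, 0, 0,
-0, -0.0035, 0.011, 0, -0, 0, 0,
-0, -0.0027, 0.0113, 0, -0, 0, 0,
-0, -0.002, 0.0114, 0, -0, 0, 0,
-0, -0.0012, 0.0115, 0, -0, 0, 0,
-0, -0.0005, 0.0115, 0, -0, 0, 0,
-0.0001, 0.0003, 0.0116, 0, -0, 0, 0,
end [659.693 232.814 243.18 ]
```

Run:
```python
from h import *
im=grab_frame('wrist');cv2.imwrite('pics/wrist3.png',im[:,:,::-1])
im=grab_frame('scene');cv2.imwrite('pics/scene3.png',cv2.resize(im[120:220,170:310,::-1],None,fx=5.5,fy=5.5,interpolation=2))
```

```text
(no output)
```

View pics/wrist3.png

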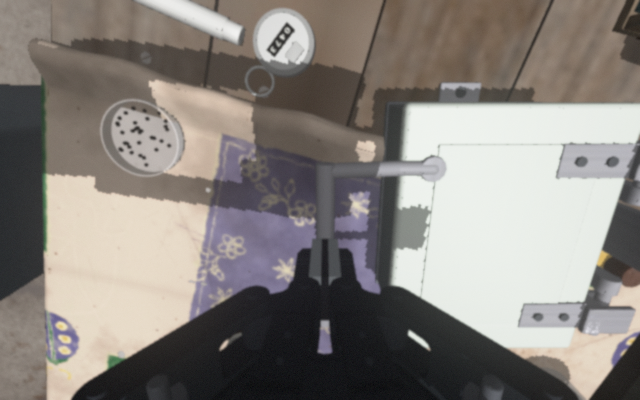

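View pics/scene3.png

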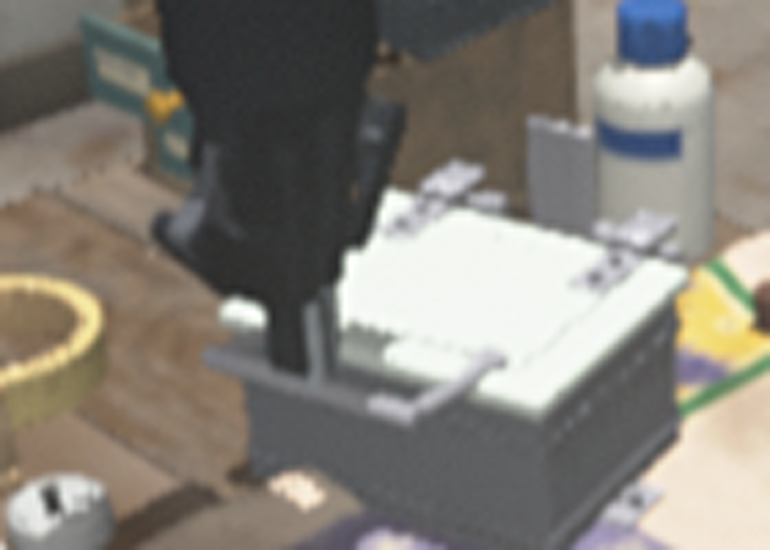

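Run:
```python
from h import *
s=sense();p=s['tcp_pos'];print(p,s['t'],s['grip_width'])
for z in(77,87,92,97,102):
  for n,(a,b,k) in(('scene',(170,120,5.5)),):
    q=proj(n,(482.5,182.7,z));print(z,q,(q-(a,b))*k)
  print(proj('wrist',(482.5,182.7,z),p,s['eef_rot']))
```

```text
[482.425 182.728  76.51 ] 3.75 -8.032769280229305e-05
77 [226.67  196.277] [311.688 419.522]
[324.766 237.149]
87 [226.238 192.322] [309.307 397.771]
[324.786 245.151]
92 [226.019 190.328] [308.106 386.802]
[324.797 249.494]
97 [225.8   188.322] [306.899 375.769]
[324.808 254.091]
102 [225.579 186.304] [305.684 364.672]
[324.82  258.967]
```

Run:
```python
import cv2,numpy as np
a=cv2.imread('pics/wrist3.png')[180:320,270:390];a=cv2.resize(np.clip(a*1.6,0,255).astype(np.uint8),None,fx=4,fy=4,interpolation=2)
b=cv2.imread('pics/scene3.png')[230:430,190:390];b=cv2.resize(np.clip(b*1.6,0,255).astype(np.uint8),None,fx=1.5,fy=2.8)[:560]
cv2.imwrite('pics/z3.png',np.hstack([a,b]))
```

```text
(no output)
```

View pics/z3.png

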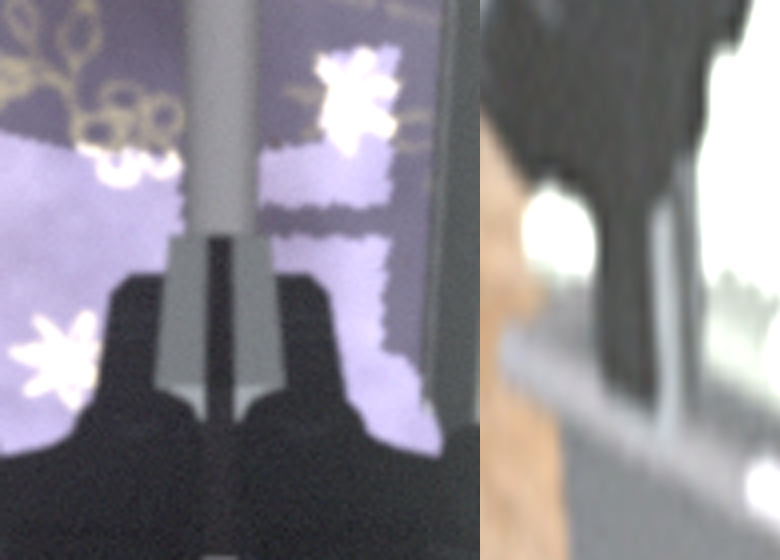

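Run:
```python
from h import *
s=sense();p=s['tcp_pos']
for z in(77,82,87,92,97,102):
    print(z,proj('wrist',(479.5,193.3,z),p,s['eef_rot']),proj('scene',(485.5,172.1,z)), proj('scene',(462,177,z)))
```

```text
77 [324.732 220.328] [230.926 197.59 ] [220.574 201.098]
82 [324.741 223.838] [230.721 195.613] [220.336 199.106]
87 [324.751 227.547] [230.515 193.626] [220.098 197.103]
92 [324.76  231.471] [230.309 191.627] [219.857 195.087]
97 [324.771 235.631] [230.101 189.616] [219.616 193.06 ]
102 [324.782 240.047] [229.891 187.594] [219.373 191.021]
```

Call:
step_arm(plan=[0,0,0,0,0,0,0.036,0,0,0,0,0,0,0.036,0,0,0,0,0,0,0.036,0,0.008,0,0,0,0,0.036,0,0.01,0,0,0,0,0.036,0,0,0,0,0,0,0.036])

```text
t: 4.5
tcp_pos: [480.5, 182.3, 56.4]
eef_rot: [[0.27, -0.003, 0.963], [-0.963, -0.001, 0.27], [-0.0, -1.0, -0.003]]
force: [-1.1, 0.1, 0.4]
grip_width: 0.421
```

Run:
```python
from h import *
im=grab_frame('wrist')
im2=grab_frame('scene')
a=cv2.resize(im[150:350,240:440,::-1],None,fx=2.5,fy=2.5,interpolation=2)
b=cv2.resize(im2[150:225,195:255,::-1],None,fx=5,fy=6.6667,interpolation=2)
cv2.imwrite('pics/z4.png',np.hstack([a,b]))
```

```text
(no output)
```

View pics/z4.png

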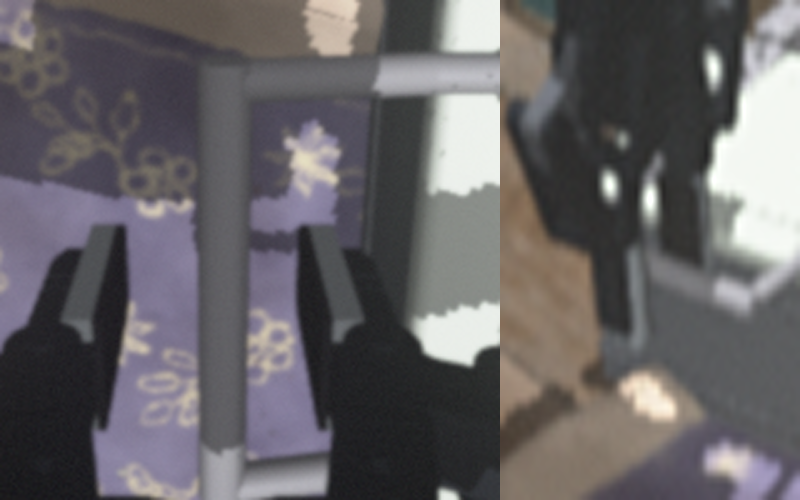

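Call:
step_arm(plan=[0,0,0,0,0,0,0,0,0,0,0,0,0,0,0,0,0,0,0,0,0,0,0,0,0,0,0,0])

```text
t: 5.1
tcp_pos: [482.3, 182.7, 58.4]
eef_rot: [[0.27, 0.001, 0.963], [-0.963, 0.0, 0.27], [0.0, -1.0, 0.001]]
force: [0.3, -0.1, 2.2]
grip_width: 0.089
```

Run:
```python
from h import *
im=grab_frame('wrist')
im2=grab_frame('scene')
a=cv2.resize(im[150:350,240:440,::-1],None,fx=2.5,fy=2.5,interpolation=2)
b=cv2.resize(im2[150:225,195:255,::-1],None,fx=5,fy=6.6667,interpolation=2)
cv2.imwrite('pics/z5.png',np.hstack([a,b]))
```

```text
(no output)
```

View pics/z5.png

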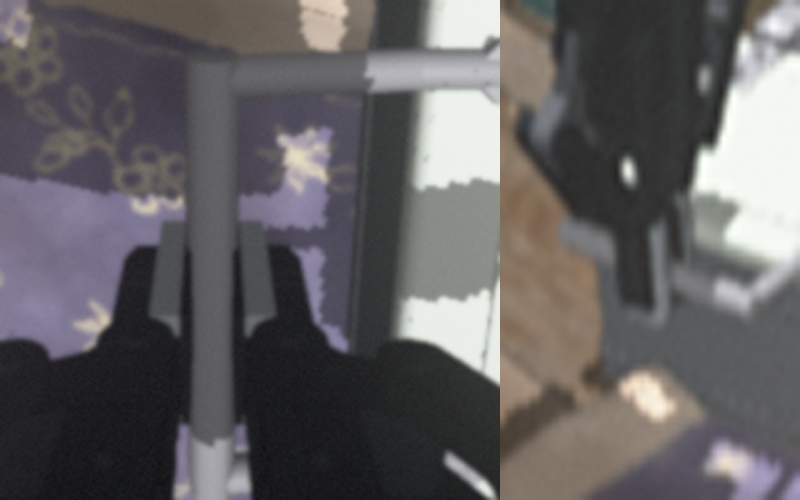

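Call:
step_arm(plan=[0,-0.0114,0.0007,0,0,0,0,0,-0.0113,0.0015,0,0,0,0,0,-0.0113,0.0022,0,0,0,0,0,-0.0111,0.0029,0,0,0,0,0,-0.0109,0.0037,0,0,0,0,0,-0.0106,0.0045,0,0,0,0,0,-0.0103,0.0051,0,0,0,0,0,-0.01,0.0059,0,0,0,0])

```text
t: 6.2
tcp_pos: [507.2, 189.8, 145.2]
eef_rot: [[0.27, -0.001, 0.963], [-0.963, -0.0, 0.27], [-0.0, -1.0, -0.001]]
force: [0.9, 0.0, -4.1]
grip_width: 0.089
```

```bash
cat > look.py <<'E'
from h import *
import sys
tag=sys.argv[1]
s=sense();print(s['t'],s['tcp_pos'],s['force'],s['torque'],s['grip_width'])
np.savez('pose_%s.npz'%tag,p=s['tcp_pos'],R=s['eef_rot'])
a=grab_frame('wrist')[:,:,::-1];b=grab_frame('scene')[:,:,::-1]
cv2.imwrite(f'pics/raw_w_{tag}.png',a);cv2.imwrite(f'pics/raw_s_{tag}.png',b)
x0,y0,x1,y1=[int(v) for v in sys.argv[2:6]]
b=b[y0:y1,x0:x1];k=500/b.shape[0];b=cv2.resize(b,None,fx=k,fy=k,interpolation=2)
a=cv2.resize(a,(480,300));a=np.vstack([a,np.zeros((200,480,3),np.uint8)])
cv2.imwrite(f'pics/{tag}.png',np.hstack([a,b])[:, :800])
E
python3 look.py sw1 195 90 315 230
```

```text
6.2 [507.18  189.776 145.232] [ 0.871  0.039 -4.091] [-0.088  0.305  0.005] 0.08903696811260316
```

View pics/sw1.png

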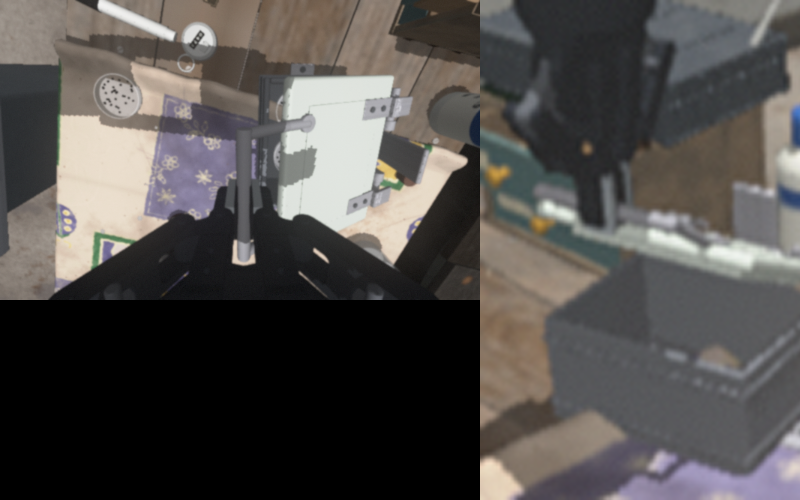

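Call:
step_arm(plan=[0,-0.0095,0.0065,0,0,0,0,0,-0.0091,0.0072,0,0,0,0,0,-0.0085,0.0078,0,0,0,0,0,-0.008,0.0083,0,0,0,0,0,-0.0074,0.0089,0,0,0,0,0,-0.0068,0.0094,0,0,0,0,0,-0.0062,0.0097,0,0,0,0,0,-0.0056,0.0102,0,0,0,0])

```text
t: 7.3
tcp_pos: [573.1, 208.3, 206.3]
eef_rot: [[0.27, -0.001, 0.963], [-0.963, -0.0, 0.27], [-0.0, -1.0, -0.001]]
force: [-2.0, 0.0, -0.1]
grip_width: 0.091
```

```bash
python3 look.py sw2 185 50 325 230
```

```text
7.3 [573.078 208.336 206.294] [-2.023  0.029 -0.146] [-0.115  0.473 -0.027] 0.09138170334871802
```

View pics/sw2.png

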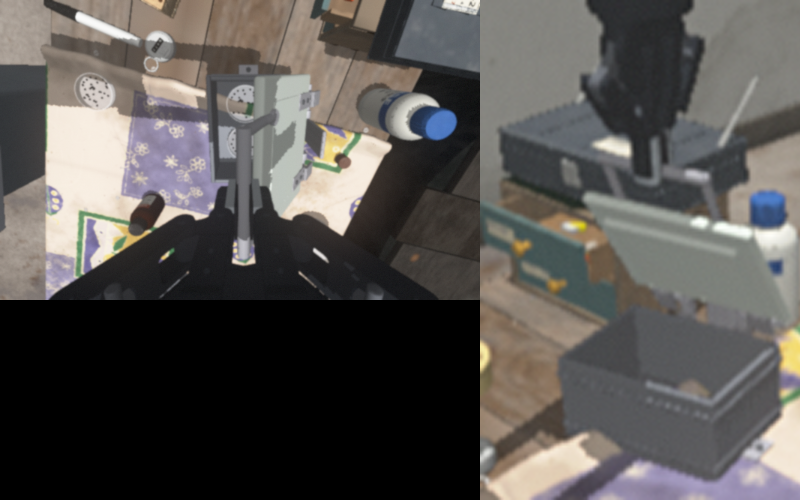

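Call:
step_arm(plan=[0,-0.0048,0.0105,0,0,0,0,0,-0.0042,0.0108,0,0,0,0,0,-0.0035,0.011,0,0,0,0,0,-0.0027,0.0113,0,0,0,0,0,-0.002,0.0114,0,0,0,0,0,-0.0012,0.0115,0,0,0,0,0,-0.0005,0.0115,0,0,0,0,0,0.0013,0.0116,0,0,0,0,0,0.001,0,0,0,0,0,0,0,0,0,0,0,0])

```text
t: 8.65
tcp_pos: [662.6, 233.3, 225.8]
eef_rot: [[0.27, 0.008, 0.963], [-0.963, 0.002, 0.27], [0.0, -1.0, 0.009]]
force: [0.3, 0.2, 7.4]
grip_width: 0.085
```

```bash
python3 look.py sw3 185 50 325 230
```

```text
8.65 [662.588 233.296 225.753] [0.304 0.161 7.377] [0.071 0.088 0.03 ] 0.08493101532412817
```

View pics/sw3.png

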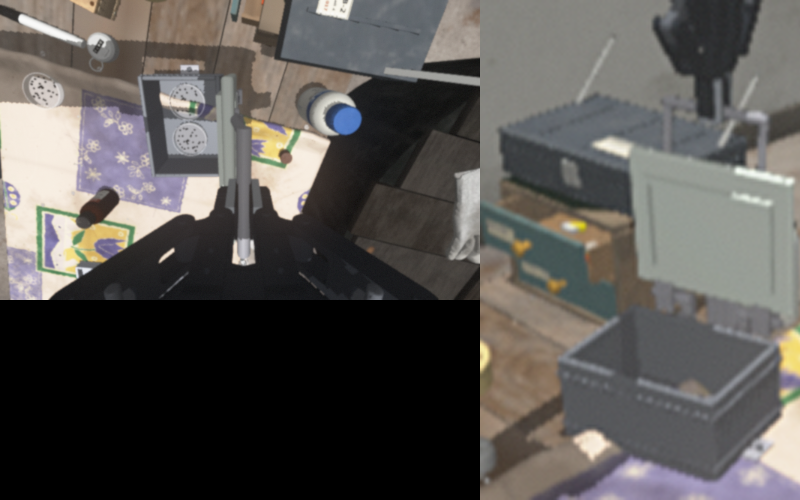

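Call:
step_arm(plan=[0,-0.003,0,0,0,0,0,0,-0.007,0,0,0,0,0,0,-0.01,0,0,0,0,0,0,-0.01,0,0,0,0,0,0,-0.01,0,0,0,0,0,0,-0.01,0,0,0,0,0,0,-0.01,0,0,0,0,0,0,-0.01,0,0,0,0,0,0,-0.01,0,0,0,0,0,0,-0.01,0,0,0,0,0,0,0,0,0,0,0,0])

```text
t: 10.12
tcp_pos: [659.8, 232.6, 314.3]
eef_rot: [[0.27, 0.003, 0.963], [-0.963, 0.001, 0.27], [0.0, -1.0, 0.003]]
force: [-0.1, -0.7, -2.0]
grip_width: 0.084
```

```bash
python3 look.py lift 185 20 325 200
```

```text
10.125 [659.778 232.564 314.263] [-0.077 -0.71  -1.959] [-0.023  0.009  0.003] 0.08383603123738692
```

View pics/lift.png

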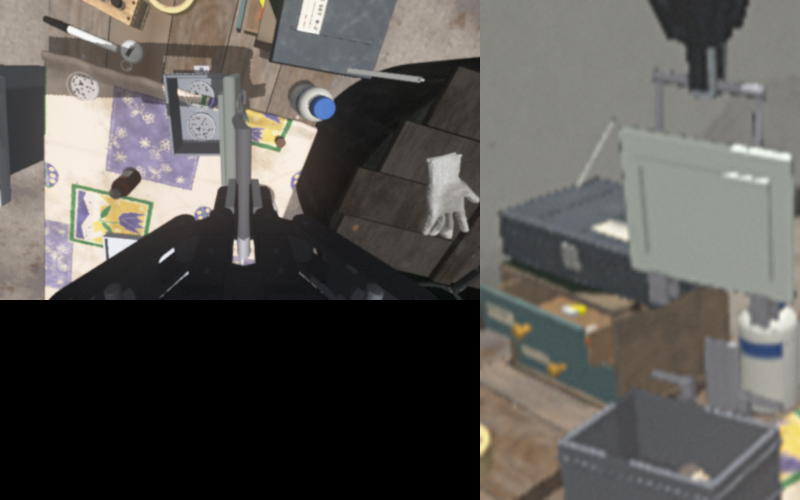

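Run:
```python
from h import *
s=sense();p=s['tcp_pos']
rows([((662,178,314),14.9,4),((669,-174,314),9.6,14),((669,-234,314),8.8,4)],p,s['eef_rot'],0)
```

```text
0.0133, -0.0004, -0.003, 0, 0.04, -0, 0,
0.0133, -0.0004, -0.0029, 0, 0.04, -0, 0,
0.0133, -0.0003, -0.0029, 0, 0.04, -0, 0,
0.0133, -0.0004, -0.0028, 0, 0.04, -0, 0,
0.0244, -0, -0.006, 0, 0.08, 0, 0,
0.0245, -0, -0.0058, 0, 0.07, 0, 0,
0.0245, -0, -0.0056, 0, 0.08, 0, 0,
0.0245, -0, -0.0055, 0, 0.07, 0, 0,
0.0246, -0, -0.0054, 0, 0.08, 0, 0,
0.0246, -0, -0.0051, 0, 0.07, 0, 0,
0.0247, -0, -0.005, 0, 0.08, 0, 0,
0.0247, -0, -0.0049, 0, 0.07, 0, 0,
0.0247, -0, -0.0047, 0, 0.08, 0, 0,
0.0247, -0, -0.0045, 0, 0.08, 0, 0,
0.0248, -0, -0.0043, 0, 0.07, 0, 0,
0.0248, -0, -0.0042, 0, 0.08, 0, 0,
0.0248, -0, -0.0041, 0, 0.07, 0, 0,
0.0248, -0, -0.0038, 0, 0.08, 0, 0,
0.0148, -0, -0.0025, 0, 0.04, 0, 0,
0.0148, -0, -0.0025, 0, 0.04, 0, 0,
0.0148, -0, -0.0024, 0, 0.04, 0, 0,
0.0149, -0, -0.0023, 0, 0.04, 0, 0,
end [ 669.02  -234.039  313.994]
```

Call:
step_arm(plan=[0.0133,0,-0.003,0,0.04,0,0,0.0133,0,-0.0029,0,0.04,0,0,0.0133,0,-0.0029,0,0.04,0,0,0.0133,0,-0.0028,0,0.04,0,0,0.0244,0,-0.006,0,0.08,0,0,0.0245,0,-0.0058,0,0.07,0,0,0.0245,0,-0.0056,0,0.08,0,0,0.0245,0,-0.0055,0,0.07,0,0,0.0246,0,-0.0054,0,0.08,0,0,0.0246,0,-0.0051,0,0.07,0,0,0.0247,0,-0.005,0,0.08,0,0])

```text
t: 11.6
tcp_pos: [665.4, -0.4, 312.7]
eef_rot: [[0.211, 0.0, 0.978], [-0.978, -0.0, 0.211], [0.0, -1.0, 0.0]]
force: [0.1, 1.0, -2.6]
grip_width: 0.085
```

Call:
step_arm(plan=[0.0247,0,-0.0049,0,0.07,0,0,0.0247,0,-0.0047,0,0.08,0,0,0.0247,0,-0.0045,0,0.08,0,0,0.0248,0,-0.0043,0,0.07,0,0,0.0248,0,-0.0042,0,0.08,0,0,0.0248,0,-0.0041,0,0.07,0,0,0.0248,0,-0.0038,0,0.08,0,0,0.0148,0,-0.0025,0,0.04,0,0,0.0148,0,-0.0025,0,0.04,0,0,0.0148,0,-0.0024,0,0.04,0,0,0.0149,0,-0.0023,0,0.04,0,0,0,0,0,0,0,0,0])

```text
t: 13.1
tcp_pos: [668.9, -235.3, 312.4]
eef_rot: [[0.151, -0.0, 0.988], [-0.988, -0.0, 0.151], [0.0, -1.0, -0.0]]
force: [0.1, 0.8, -2.4]
grip_width: 0.084
```

```bash
python3 look.py tr 240 0 640 400; python3 -c "
import cv2;cv2.imwrite('pics/tr_s.png',cv2.imread('pics/raw_s_tr.png'))"
```

```text
13.1 [ 668.909 -235.304  312.35 ] [ 0.139  0.765 -2.371] [0.048 0.05  0.017] 0.08355339795018216
```

View pics/tr_s.png

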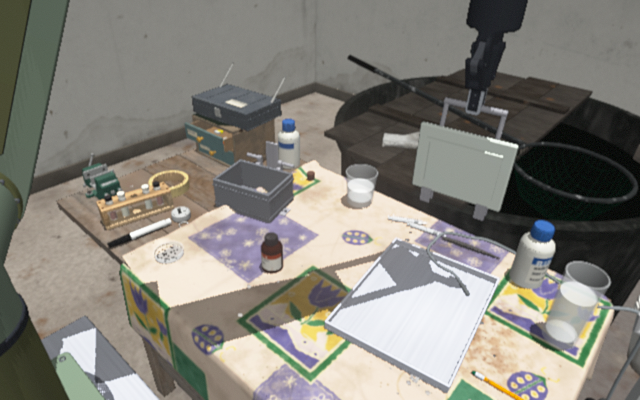

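View pics/raw_w_tr.png

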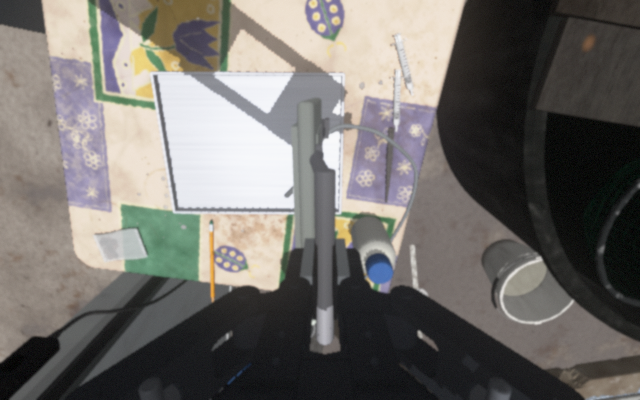

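Run:
```python
from h import *
w=np.load('pose_tr.npz')
c=[atz('wrist',x,17,tcp=w['p'],R=w['R']) for x in((155,73),(343,73),(346,210),(176,212))]
print(np.array(c),np.mean(c,0))
R=w['R'];bx=R[:,2]*[1,1,0];by=-R[:,0]
bar=w['p']+[0,0,34]
for th in(-10,0,10,20):
  # th=lid tilt past upright (bar further back): lid x axis down
  t=np.radians(th);lx=-np.array([0,0,1])*np.cos(t)-bx*np.sin(t);lz=bx*np.cos(t)-np.array([0,0,1])*np.sin(t)
  O=bar+174*lx-10*lz
  print(th,[proj('scene',O+a*lx+b*by+d*lz).round(0) for a,b,d in((12,50,-10),(12,-50,-10),(-134,78,-7),(-134,-78,-7))],(O+12*lx-10*lz).round(0))
```

```text
[[ 413.619 -164.156   17.   ]
 [ 677.935 -123.756   17.   ]
 [ 718.513 -329.281   17.   ]
 [ 442.155 -375.268   17.   ]] [ 563.055 -248.115   17.   ]
-10 [array([429., 193.]), array([483., 210.]), array([422., 120.]), array([519., 144.])] [ 681. -233.  160.]
0 [array([423., 200.]), array([478., 219.]), array([421., 120.]), array([518., 145.])] [ 649. -238.  160.]
10 [array([416., 205.]), array([473., 225.]), array([419., 120.]), array([518., 144.])] [ 618. -243.  167.]
20 [array([410., 208.]), array([469., 228.]), array([418., 118.]), array([518., 143.])] [ 587. -248.  178.]
```

```bash
cat >> h.py <<'E'
def rows2(wps,p0,R0,g,L=34.):
    """wps: (bar pos,yaw,tilt,n)"""
    p=np.array(p0,float);R=np.array(R0)
    U,_,Vt=np.linalg.svd(R);R=U@Vt; B=p-L*R[:,1]
    for P,yaw,tilt,n in wps:
        Bs=B.copy();Rs=R.copy();Rt=Rdown(yaw)@Ro.from_euler('x',tilt,degrees=True).as_matrix()
        r=Ro.from_matrix(Rs.T@Rt).as_rotvec()
        for i in range(1,n+1):
            Rn=Rs@Ro.from_rotvec(r*i/n).as_matrix();B=Bs+(np.array(P)-Bs)*i/n
            d=(R.T@(B+L*Rn[:,1]-p)/1000).round(4);t=(Ro.from_matrix(R.T@Rn).as_rotvec()/np.radians(5)).round(2)
            p=p+R@d*1000;R=R@Ro.from_rotvec(t*np.radians(5)).as_matrix()
            print(", ".join(f"{v:g}" for v in list(d)+list(t)+[g])+",")
        print('--',p.round(1),B.round(1))
E
python3 - <<'E'
from h import *
s=sense()
bx=np.array([np.cos(np.radians(8.8)),np.sin(np.radians(8.8)),0])
H=np.array([651,-237.,3])
def bar(ph): 
    f=np.radians(ph);return H+bx*(20*np.cos(f)-186*np.sin(f))+np.array([0,0,186*np.cos(f)+20*np.sin(f)])
b0=bar(30)
rows2([(b0+[0,0,160],8.8,30,6),(b0+[0,0,12],8.8,30,6)],s['tcp_pos'],s['eef_rot'],0)
E
```

```text
0.0001, 0.0019, -0.0127, 1, -0, -0, 0,
0, 0.0006, -0.0128, 1, -0, -0, 0,
0.0001, -0.0008, -0.0129, 1, -0, -0, 0,
0.0001, -0.0022, -0.0127, 1, -0, -0.01, 0,
0.0001, -0.0036, -0.0125, 1, -0, 0, 0,
0, -0.0048, -0.0121, 1, -0, 0, 0,
-- [ 593.  -245.9  304.6] [ 576.2 -248.6  334.1]
0.0001, 0.0213, -0.0123, 0, -0, 0, 0,
-0, 0.0214, -0.0123, 0, -0, 0, 0,
-0.0001, 0.0214, -0.0124, 0, -0, 0, 0,
0, 0.0213, -0.0123, 0, -0, 0, 0,
0, 0.0214, -0.0123, 0, -0, 0, 0,
0, 0.0213, -0.0124, 0, -0, 0, 0,
-- [ 593.  -245.9  156.7] [ 576.2 -248.6  186.1]
```

Call:
step_arm(plan=[0,0.0019,-0.0127,1,0,0,0,0,0.0006,-0.0128,1,0,0,0,0,-0.0008,-0.0129,1,0,0,0,0,-0.0022,-0.0127,1,0,0,0,0,-0.0036,-0.0125,1,0,0,0,0,-0.0048,-0.0121,1,0,0,0,0,0,0,0,0,0,0])

```text
t: 14.08
tcp_pos: [590.3, -244.7, 302.8]
eef_rot: [[0.152, 0.491, 0.858], [-0.988, 0.078, 0.13], [-0.003, -0.868, 0.497]]
force: [0.3, 0.4, -1.9]
grip_width: 0.084
```

```bash
python3 look.py ti 300 40 640 400
```

```text
14.075 [ 590.331 -244.694  302.797] [ 0.347  0.376 -1.885] [-0.092  0.495 -0.029] 0.08398959353971482
```

View pics/ti.png

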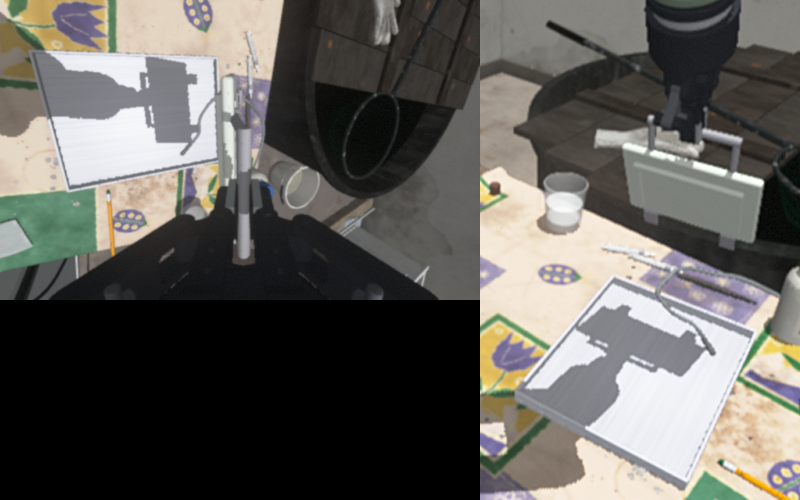

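```bash
cat > arc.py <<'E'
from h import *
s=sense()
bx=np.array([np.cos(np.radians(8.8)),np.sin(np.radians(8.8)),0])
H=np.array([651,-237.,3])
def bar(ph): 
    f=np.radians(ph);return H+bx*(20*np.cos(f)-186*np.sin(f))+np.array([0,0,186*np.cos(f)+20*np.sin(f)])
E
python3 - <<'E'
exec(open('arc.py').read())
b0=bar(30)
rows2([(b0+[0,0,8],8.8,30,8)],s['tcp_pos'],s['eef_rot'],0)
E
```

```text
0, 0.0165, -0.0096, 0, 0, 0, 0,
0.0001, 0.0166, -0.0095, 0, 0, 0, 0,
-0, 0.0165, -0.0096, 0, 0, 0, 0,
0, 0.0165, -0.0096, 0, 0, 0, 0,
0.0001, 0.0165, -0.0095, 0, 0, 0, 0,
-0, 0.0166, -0.0096, 0, 0, 0.01, 0,
0, 0.0165, -0.0096, 0, 0, -0, 0,
0.0001, 0.0165, -0.0096, 0, 0, -0, 0,
-- [ 593.  -246.   152.6] [ 576.2 -248.6  182.1]
```

Call:
step_arm(plan=[0,0.0165,-0.0095,0,0,0,0,0,0.0165,-0.0095,0,0,0,0,0,0.0165,-0.0095,0,0,0,0,0,0.0165,-0.0095,0,0,0,0,0,0.0165,-0.0095,0,0,0,0,0,0.0165,-0.0095,0,0,0,0,0,0.0165,-0.0095,0,0,0,0,0,0.0165,-0.0095,0,0,0,0,0,0,0,0,0,0,0])

```text
t: 15.3
tcp_pos: [592.3, -245.2, 150.4]
eef_rot: [[0.152, 0.492, 0.857], [-0.988, 0.078, 0.131], [-0.002, -0.867, 0.498]]
force: [-0.3, 0.7, -1.5]
grip_width: 0.081
```

```bash
python3 look.py dn 300 100 560 400
python3 - <<'E'
exec(open('arc.py').read())
rows2([(bar(f),8.8,30-max(0,f-60),1) for f in (31,35,40,45,50,55,60,65,70,75,80,85,90)],s['tcp_pos'],s['eef_rot'],0)
E
```

```text
15.3 [ 592.286 -245.233  150.366] [-0.307  0.743 -1.458] [-0.06   0.509  0.044] 0.08051957011235057
0.0001, 0.0063, -0.0074, -0, -0, 0, 0,
-- [ 590.1 -246.5  143.3] [ 573.3 -249.   172.7]
-0, -0.0007, -0.0131, -0, -0, 0, 0,
-- [ 578.5 -248.3  137.4] [ 561.8 -250.8  166.8]
-0, 0.0004, -0.0163, -0, -0, 0, 0,
-- [ 564.8 -250.4  128.9] [ 548.  -252.9  158.3]
-0, 0.0018, -0.0162, -0, -0, 0, 0,
-- [ 551.8 -252.4  119.2] [ 535.  -255.   148.7]
-0, 0.0032, -0.016, -0, -0, 0, 0,
-- [ 539.7 -254.3  108.4] [ 522.9 -256.8  137.9]
-0, 0.0046, -0.0156, -0, -0, 0, 0,
-- [ 528.6 -256.    96.6] [ 511.8 -258.6  126.1]
-0, 0.0059, -0.0152, -0, -0, 0, 0,
-- [ 518.5 -257.5   83.9] [ 501.7 -260.1  113.3]
-0, 0.0071, -0.0176, -1, -0, 0, 0,
-- [ 507.  -259.3   69. ] [ 492.8 -261.5   99.7]
-0, 0.0096, -0.0161, -1, -0, 0, 0,
-- [ 496.6 -260.9   53.5] [ 485.  -262.7   85.4]
-0, 0.0117, -0.0143, -1, -0, 0, 0,
-- [ 487.2 -262.4   37.6] [ 478.6 -263.7   70.5]
0, 0.0134, -0.012, -1, -0, 0, 0,
-- [ 479.2 -263.6   21.5] [ 473.4 -264.5   55. ]
0, 0.0148, -0.0095, -1, -0, -0, 0,
-- [ 472.5 -264.6    5.3] [ 469.6 -265.1   39.1]
0, 0.0158, -0.0068, -1, -0, -0, 0,
-- [ 467.2 -265.4  -11. ] [ 467.2 -265.5   23. ]
```

View pics/dn.png

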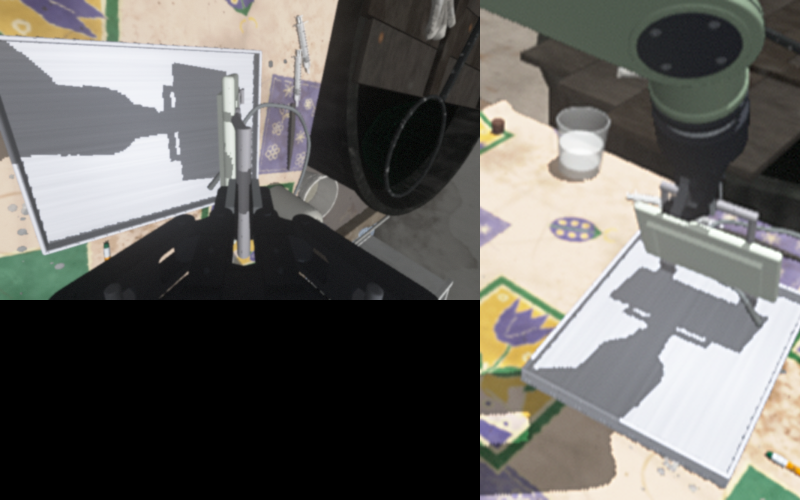

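Call:
step_arm(plan=[0,0.0063,-0.0074,0,0,0,0,0,-0.0007,-0.0131,0,0,0,0,0,0.0004,-0.0163,0,0,0,0,0,0.0018,-0.0162,0,0,0,0])

```text
t: 15.9
tcp_pos: [553.6, -254.9, 123.6]
eef_rot: [[0.152, 0.5, 0.852], [-0.988, 0.071, 0.134], [0.007, -0.863, 0.505]]
force: [-4.1, -0.0, 8.2]
grip_width: 0.086
```

```bash
python3 look.py a1 300 100 560 400
```

```text
15.9 [ 553.639 -254.931  123.627] [-4.055 -0.032  8.222] [ 0.205 -0.234  0.051] 0.08618405376131454
```

View pics/a1.png

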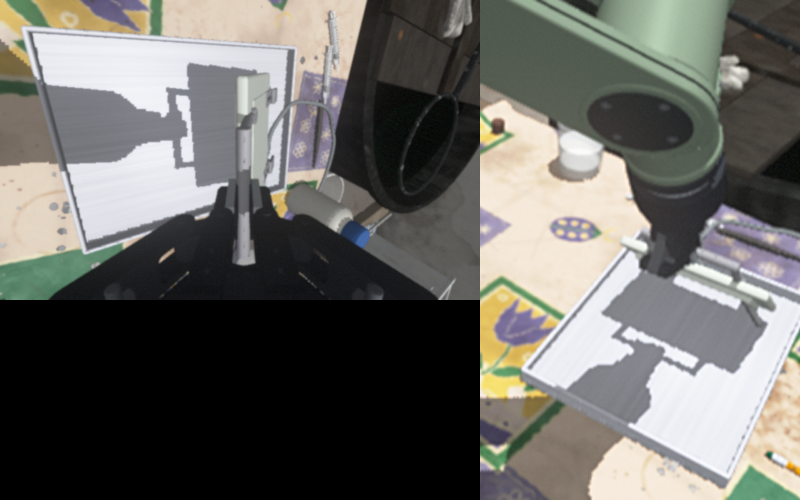

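Call:
step_arm(plan=[0,0.0032,-0.016,0,0,0,0,0,0.0046,-0.0156,0,0,0,0,0,0.0059,-0.0152,0,0,0,0,0,0.0071,-0.0176,-1,0,0,0,0,0,0,0,0,0,0])

```text
t: 16.62
tcp_pos: [507.8, -260.0, 69.9]
eef_rot: [[0.153, 0.42, 0.895], [-0.988, 0.063, 0.14], [0.002, -0.905, 0.424]]
force: [-2.1, -0.6, 0.0]
grip_width: 0.085
```

```bash
python3 look.py a2 300 100 560 400
```

```text
16.625 [ 507.803 -259.998   69.944] [-2.082 -0.565  0.039] [-0.124  0.245 -0.123] 0.08479926512053573
```

View pics/a2.png

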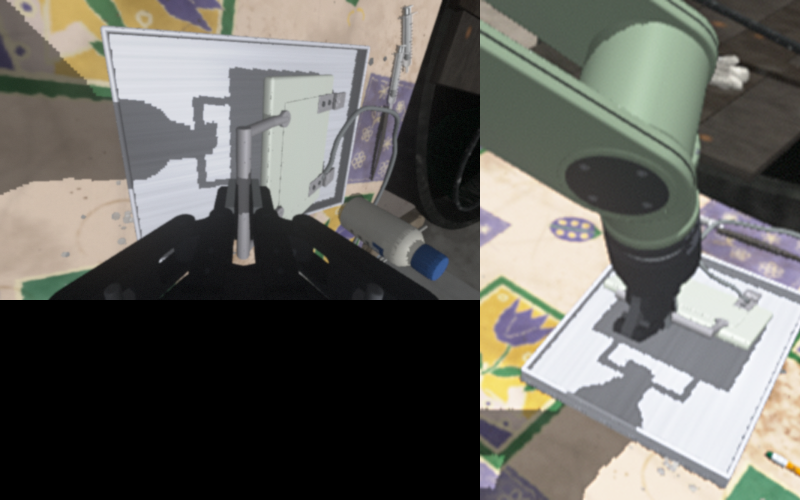

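Run:
```python
exec(open('arc.py').read())
E=np.array([468,-265.3,27.])
rows2([(bar(f),8.8,30-max(0,f-60),1) for f in (70,75,80,85)]+[(E,8.8,0,2)],s['tcp_pos'],s['eef_rot'],0)
```

```text
-0.0007, 0.0102, -0.0173, -1.03, 0, 0.02, 0,
-- [ 496.5 -260.9   53.5] [ 485.  -262.7   85.4]
-0, 0.0117, -0.0142, -1, 0, 0, 0,
-- [ 487.3 -262.4   37.6] [ 478.6 -263.7   70.5]
-0, 0.0135, -0.012, -1, 0, 0, 0,
-- [ 479.3 -263.6   21.5] [ 473.4 -264.5   55. ]
-0, 0.0148, -0.0095, -1, 0, 0, 0,
-- [ 472.6 -264.7    5.3] [ 469.6 -265.1   39.1]
-0, 0.0059, -0.0029, -0.5, 0, 0, 0,
-0.0001, 0.006, -0.0025, -0.5, 0, 0, 0,
-- [ 468.  -265.3   -7. ] [ 468.  -265.3   27. ]
```

Call:
step_arm(plan=[-0.0007,0.0102,-0.0173,-1,0,0,0,0,0.0117,-0.0142,-1,0,0,0,0,0.0135,-0.012,-1,0,0,0,0,0.0135,-0.0095,-1,0,0,0,0,0,0,0,0,0,0])

```text
t: 17.35
tcp_pos: [472.4, -263.4, 5.2]
eef_rot: [[0.154, 0.088, 0.984], [-0.988, 0.014, 0.154], [-0.001, -0.996, 0.089]]
force: [0.6, -0.4, -0.8]
grip_width: 0.087
```

```bash
python3 look.py a3 300 150 520 400; python3 -c "
from h import *
s=sense();R=s['eef_rot'];p=s['tcp_pos'];print(R[:,1]);
E=np.array([468,-265.3,27.]);rows2([(E,8.8,0,2)],p,R,0)"
```

```text
17.35 [ 472.382 -263.426    5.214] [ 0.615 -0.411 -0.76 ] [-0.106 -0.092 -0.122] 0.08743033965415374
[ 0.088  0.014 -0.996]
0.0005, 0.0062, -0.0025, -0.51, 0, -0, 0,
0.0006, 0.0062, -0.0022, -0.51, 0, -0.01, 0,
-- [ 468.  -265.3   -7. ] [ 468.  -265.3   27. ]
```

View pics/a3.png

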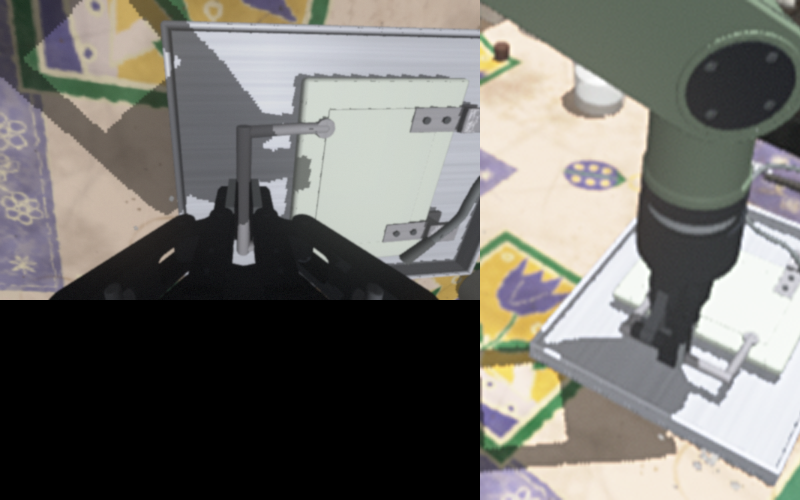

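Call:
step_arm(plan=[0.0005,0.0062,-0.0025,-0.5,0,0,0,0.0005,0.006,-0.0022,-0.5,0,0,0,0,0,0,0,0,0,0])

```text
t: 17.82
tcp_pos: [466.9, -265.4, -6.1]
eef_rot: [[0.153, -0.001, 0.988], [-0.988, 0.001, 0.153], [-0.001, -1.0, -0.0]]
force: [-3.9, 1.0, 6.0]
grip_width: 0.087
```

Call:
step_arm(plan=[0,0.001,0,0,0,0,0,0,0,0,0,0,0,0])

```text
t: 18.08
tcp_pos: [466.8, -265.4, -6.6]
eef_rot: [[0.153, 0.0, 0.988], [-0.988, 0.001, 0.153], [-0.001, -1.0, 0.001]]
force: [-3.5, 2.4, 7.3]
grip_width: 0.08
```

```bash
python3 look.py a4 300 150 520 400
```

```text
18.075 [ 466.835 -265.392   -6.587] [-3.534  2.408  7.305] [0.248 0.319 0.058] 0.08005095297602959
```

View pics/a4.png

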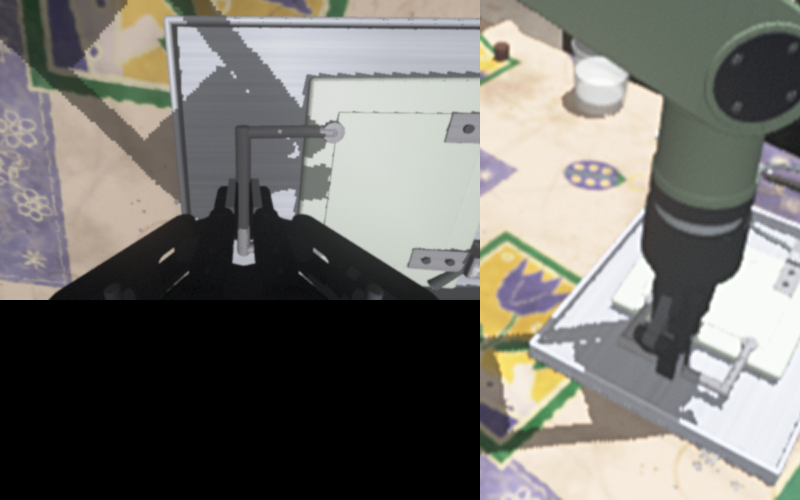

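Call:
step_arm(plan=[0,-0.001,0,0,0,0,0.018,0,-0.002,0,0,0,0,0.018,0,-0.003,0,0,0,0,0.02,0,-0.004,0,0,0,0,0.024,0,-0.01,0,0,0,0,0.028])

```text
t: 18.8
tcp_pos: [467.2, -265.1, 11.9]
eef_rot: [[0.153, -0.001, 0.988], [-0.988, 0.001, 0.153], [-0.001, -1.0, -0.001]]
force: [-0.5, -0.3, -0.1]
grip_width: 0.323
```

```bash
python3 look.py r1 300 150 520 400
```

```text
18.8 [ 467.165 -265.097   11.925] [-0.509 -0.286 -0.051] [ 0.042 -0.024 -0.037] 0.3229365100171496
```

View pics/r1.png

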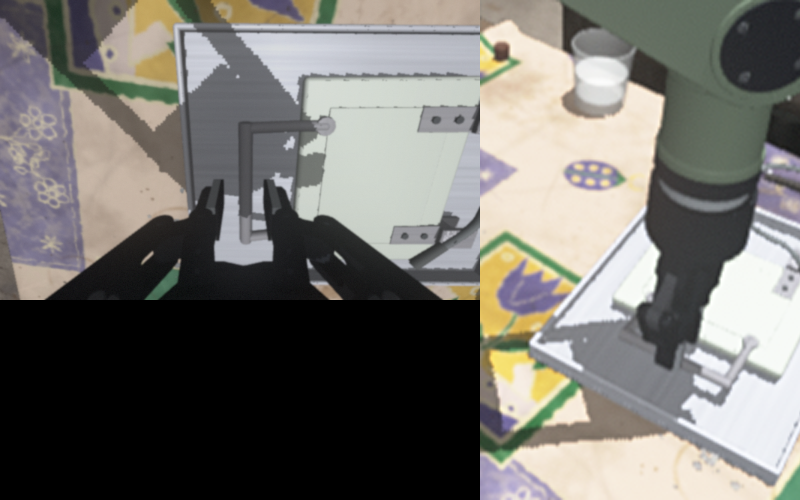

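Released, forces zero. Raise straight up and away.

Call:
step_arm(plan=[0,-0.015,0,0,0,0,0.028,0,-0.025,0,0,0,0,0.028,0,-0.035,0,0,0,0,0.028,0,-0.035,0,0,0,0,0.028,0,-0.035,0,0,0,0,0.028,0,-0.035,-0.01,0,0,0,0.028,0,-0.02,-0.02,0,0,0,0.028,0,0,-0.03,0,0,0,0.028,0,0,-0.03,0,0,0,0.028,0,0,0,0,0,0,0.028])

```text
t: 20.15
tcp_pos: [377.4, -279.3, 212.7]
eef_rot: [[0.151, 0.0, 0.989], [-0.989, -0.001, 0.151], [0.001, -1.0, 0.0]]
force: [0.3, 0.1, 0.4]
grip_width: 0.327
```

```bash
python3 look.py f 220 150 640 400
python3 - <<'E'
from h import *
b=grab_frame('top');cv2.imwrite('pics/top_f.png',b[:,:,::-1])
E
```

```text
20.15 [ 377.43  -279.301  212.7  ] [0.337 0.063 0.444] [-0.021  0.     0.004] 0.3266920359097902
```

View pics/raw_s_f.png

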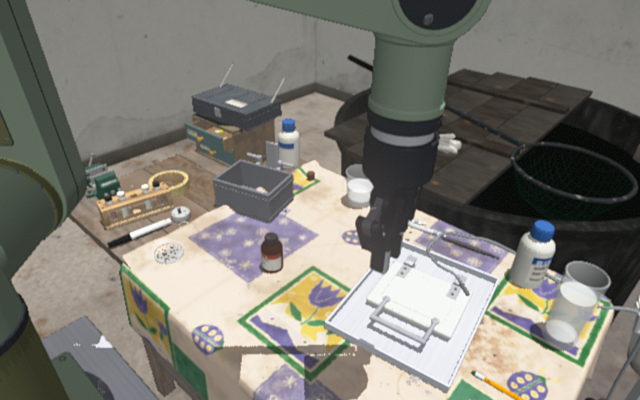

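View pics/raw_w_f.png

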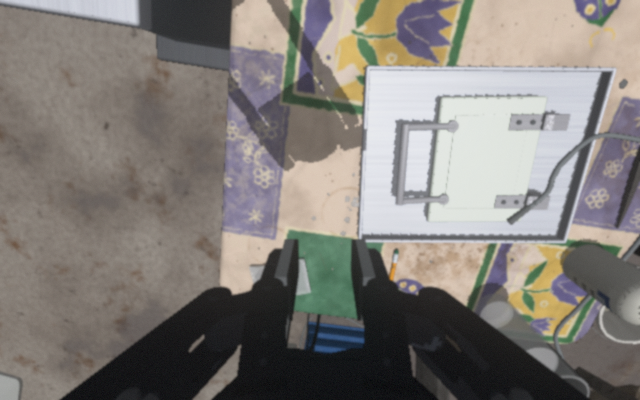

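View pics/top_f.png

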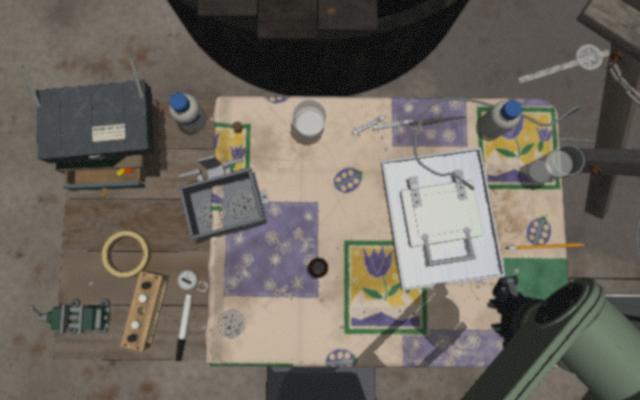

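Run:
```python
from h import *
w=np.load('pose_f.npz');K=dict(tcp=w['p'],R=w['R'])
W=lambda x,z:atz('wrist',x,z,**K)
tray=np.array([W(x,17) for x in((367,67),(616,69),(570,242),(360,238))])
print(tray,tray.mean(0))
lid=[W(x,19) for x in((439,96),(546,97),(530,220),(428,220))];bar=[W(x,26) for x in((403,122),(397,203))]
c=np.mean(lid,0);b=np.mean(bar,0)
print(np.array(lid),c,b,'plate-mid to bar',np.linalg.norm((c-b)[:2]),'expect 101')
m=b+(c-b)/np.linalg.norm(c-b)*90.5
y=np.radians(8.8);d=(m-tray.mean(0))[:2];print('mid in tray',d@[np.cos(y),np.sin(y)],d@[-np.sin(y),np.cos(y)])
a=cv2.resize(cv2.imread('pics/raw_w_f.png')[55:255,350:630],None,fx=2.8,fy=2.8,interpolation=2)
cv2.imwrite('pics/f_w.png',a)
b=cv2.resize(cv2.imread('pics/raw_s_f.png')[235:395,320:510],None,fx=3.7,fy=3.7,interpolation=2);cv2.imwrite('pics/f_s.png',b)
```

```text
[[ 407.196 -164.328   17.   ]
 [ 680.189 -124.855   17.   ]
 [ 717.194 -335.491   17.   ]
 [ 438.994 -371.929   17.   ]] [ 560.893 -249.151   17.   ]
[[ 493.43  -182.032   19.   ]
 [ 613.507 -164.842   19.   ]
 [ 651.127 -312.372   19.   ]
 [ 520.703 -332.261   19.   ]] [ 569.692 -247.877   19.   ] [ 465.778 -264.466   26.   ] plate-mid to bar 105.22962004438621 expect 101
mid in tray -6.039041757554473 -0.15739401218582727
```

View pics/f_w.png

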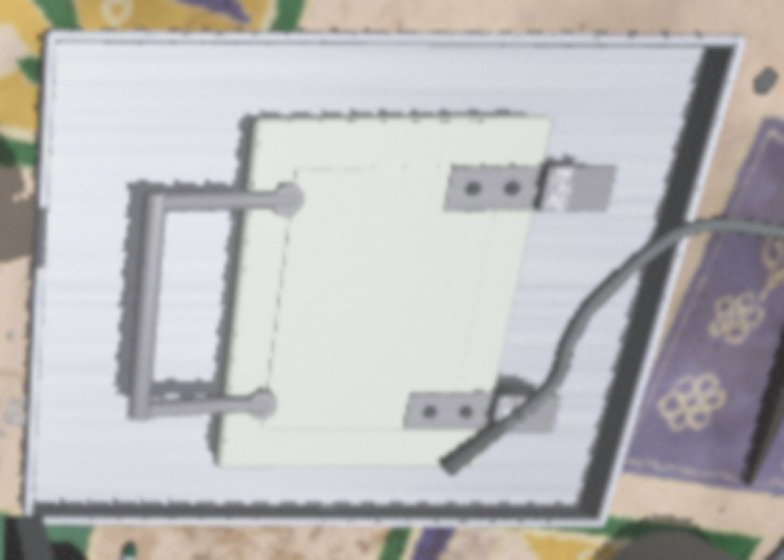

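View pics/f_s.png

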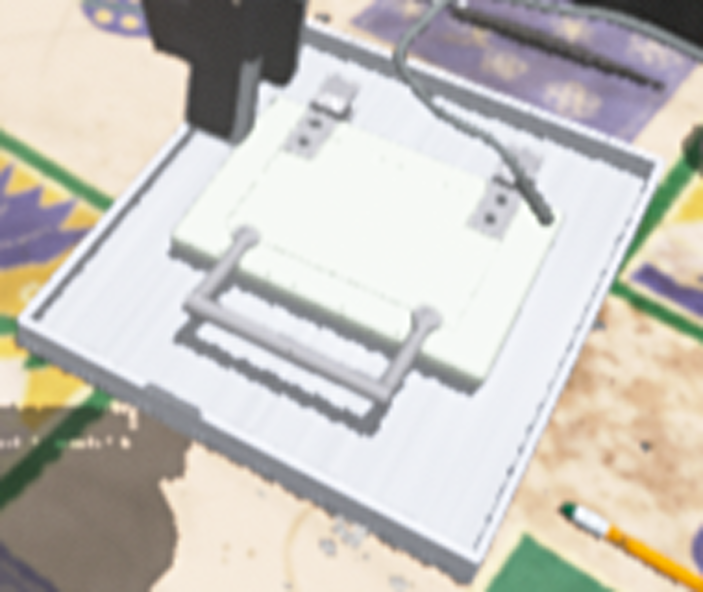

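Lid lies flat, right way up and centred in the tray; the bottle, at (271,253), and the beaker, at (360,186) in the scene picture, are where they were. Handing in.

```bash
python3 -c "
from rig import *
print(job_done(), sense()['t'])"
```

```text
the job is handed in; nothing more can be done
the job is handed in; nothing more can be done
```

The lid is off the egg box and lying flat, right way up, in the drip tray. I handed the job in at about 20 s of robot time; no verdict is reported.

**What I did:** I pinched the grip bar and swung the lid upright on its pins. I lifted it about 88 mm straight up and carried it over to the tray. I set the hinge end down with the tool tilted 30 degrees, then lowered the bar until the lid was flat. I let go only once the whole lid was down.

**Last checks:**
- **Position:** the lid's middle is about 6 mm from the tray's centre along the tray's x and about 0 mm along its y. No part of the lid is on the rim.
- **Flatness:** I judged this from the pictures and from the bar height while I still held it, about 27 mm above the table against the expected 26 mm. I did not measure the tilt separately after release.
- **Other items:** the beaker and bottle stand where they were in the overhead and scene pictures.
- **Robot:** it is clear of everything, with almost no force on the wrist.

**Failed or disagreed:**
- **First grasp:** the fingers closed above the bar. I opened them, went 18 mm lower, and the second grasp held.
- **Fingertip position:** with the fingers nearly shut, their tips appeared about 18 to 20 mm short of the reported TCP, which does not match the description. From then on I took the bar to be 34 mm behind the TCP.
- **Plate-to-bar distance:** the last picture gave 105 mm against the expected 101 mm, probably pixel-reading error.
- **Cable:** a thin cable hangs over one corner of the tray. It did not disturb the lid and appears to lie above it.

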